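# Hold the sprung tweezers at the gauge's marks

## Task

Take the big sprung tweezers off their wooden rest, bring their tips just above the setting gauge, one tip over each of its two dark lines, and squeeze them until the tips are as far apart as the lines (20 mm); hold that gap steady there, the tweezers level and clear of the plate, so that a workmate can lock the stop screw. Never let the tips close on each other, and leave the brass wheels, lamp holders and screwdriver around them where they are. Finish while still holding the tweezers: do not put them down or let go.

Things in the scene. Friction and masses are not known exactly. Their poses are not given: they have to be found in the camera images.
- tweezers_grip (a point): Where to hold the big steel sprung tweezers: midway between the two ribbed dark grip faces, half-way up. x points along the tweezers to the tips, y to the left prong, z up. Hinges 100 mm behind this point, tips 70 mm ahead. Each grip face is an upright flat on a prong's outside, 40 mm long (20 mm either way of this point), 14 mm high. Over the outside the faces are 50 mm apart when open.
- tip_left (a point): Inner face of the left prong's tip, at its very end and half-way up its 14 mm height (z of the tip's underside is 7 mm lower). The tip gap is the distance between tip_left and tip_right: 50.6 mm when left alone.
- tip_right (a point): The same point on the right prong's tip.
- prong_left (a joint): Turn of the left prong about its hinge, rad: 0 sprung open, 0.09 at a 20 mm tip gap, 0.15 tips meet. Tip gap = 50.6 mm - 170 mm x (left + right). 1 mm less over the grip faces closes the tips by 1.7 mm; at 32 mm over the faces the gap is 20 mm and the faces are parallel, at 20 mm the tips meet.
- prong_right (a joint): The same for the right prong. The springs push on each finger at the grip faces with about 5.5 N when open, 11 N at the 20 mm gap and 14 N as the tips meet; let go, they open again.
- tweezers: The whole tweezers, 186 mm long, 14 mm high throughout, about 90 g; they start lying flat and open on the rest, prongs side by side. Origin on the underside, 10 mm behind and 7 mm below tweezers_grip, same axes; the heel end lies 106 mm behind it. A thin brass stop screw runs across 45 mm behind it.
- rest: The tweezers' fixed wooden rest: base board 205 x 100 mm, 8 mm thick, with two 90 mm wide ledges (tops 32 mm above the bench) under the heel and the front of the prongs; from 40 mm ahead to 75 mm behind tweezers_grip it is clear down to the base board. Origin at the board's underside, x towards the tips.
- gauge: Setting gauge: a fixed steel block, 50 mm along x, 64 mm along y, 40 mm high; its bright top bears two straight dark lines, 20 mm apart, 40 mm long, running along the gauge's x. Origin at the centre of its underside; x points away from the robot, within 0.5 rad of straight ahead.
- line_a (a point): Middle of one dark line, on the gauge's top (40 mm above the bench); x along the line, z up. It lies at y = +10 mm on the gauge.
- line_b (a point): Middle of the other dark line, at y = -10 mm on the gauge.
- wheel_a: Bystander: flat spoked brass wheel, 96 mm across, 12 mm thick; origin at the underside's centre.
- wheel_b: Bystander: larger flat spoked brass wheel, 130 mm across, 14 mm thick.
- holder_a: Bystander: upright brass lamp holder, 30 mm across, 58 mm high; origin under its centre.
- holder_b: Bystander: a second such lamp holder.
- screwdriver: Bystander: screwdriver lying on the bench.
There are look-alikes about, which are no part of the job. There is more than one size of the gauge; the job needs the largest.

How it is judged (in metres and radians):
On the way, in this order (a step that is already met when the one before it is completed fails the run):
1. the tweezers are lifted clear of their rest in the fingers (z of tweezers in the frame of rest above 0.042 m and contact force between tweezers and rest below 0.1 N and contact force between the fingers and tweezers above 2 N), for 0.2 s.
2. the tips are held above the two lines at the marked gap for a second (distance between tip_left and tip_right between 0.016 and 0.024 m and contact force between tweezers and gauge below 0.1 N and contact force between tweezers and rest below 0.1 N and ((y of tip_left in the frame of line_a between -0.008 and 0.008 m and x of tip_left in the frame of line_a between -0.02 and 0.02 m and z of tip_left in the frame of line_a between 0.0075 and 0.035 m and y of tip_right in the frame of line_b between -0.008 and 0.008 m and x of tip_right in the frame of line_b between -0.02 and 0.02 m and z of tip_right in the frame of line_b between 0.0075 and 0.035 m) or (y of tip_left in the frame of line_b between -0.008 and 0.008 m and x of tip_left in the frame of line_b between -0.02 and 0.02 m and z of tip_left in the frame of line_b between 0.0075 and 0.035 m and y of tip_right in the frame of line_a between -0.008 and 0.008 m and x of tip_right in the frame of line_a between -0.02 and 0.02 m and z of tip_right in the frame of line_a between 0.0075 and 0.035 m)) and contact force between the fingers and tweezers above 2 N and linear speed of tweezers below 0.02 m/s and angle between tweezers's own z axis and vertical below 0.2 rad), for 1 s.
At the end, for the whole second after the job is handed in: Held by the fingers alone (not touching gauge or rest), level within 0.2 rad, under 20 mm/s; tip gap 16 to 24 mm; each tip over its own line within 8 mm sideways and 20 mm of its middle lengthwise; the middle of each tip 7.5 to 35 mm above the plate (underside 0.5 to 28 mm) (all of step 2); the arm keeps its last pose, push and grip.
It fails at once if the tips close on each other (gap under 4 mm) (distance between tip_left and tip_right below 0.004 m).
It fails at once if a wheel, lamp holder or the screwdriver is shifted by more than 25 mm (distance of any of wheel_a, wheel_b, holder_a, holder_b, screwdriver from where it was at the start of the episode above 0.025 m).
It also fails if it takes over 38 s, if anything falls off the work surface, if the arm or the gripper's body presses on something with over 40 N, if the wrist force passes 120 N, or if a joint passes its speed limit or range.

## Robot

A 6-joint arm with a two-finger parallel gripper is mounted at the origin on the work surface. World frame = base frame: x ahead of the robot, y to its left, z up, the work surface at z = 0. Lengths are in m, angles in degrees, forces in N, time in s.
With the tool pointing down it reaches from about 0.4 to 0.825 m from the base axis. Payload 7 kg.
Tool frame: the origin (TCP) lies at the centre of the arm's flange, where the gripper is bolted on; the fingertips stand 178 mm ahead of it and the grasp point (between the pads) lies 159 mm ahead of it (ctrl.hold_point_z is the distance from the TCP to the grasp point, in m); z points along the fingers, y is the line along which they close (so a half turn about z gives the same grasp; the last joint's range is limited). The gripper opens to 88 mm and grips with 3 to 60 N. Pads are 19 mm wide; open, the fingers measure 130 mm over their backs; the gripper's body (78 mm by 193 mm) begins 47 mm behind the grasp point.
Start: joints at [-48.18, 20.546, 0.682, 0, -70.136, -16.507], TCP at [0.289, -0.61, 0.405] pointing down, gripper open.
Joint ranges: [-176.03, 176.03], [-82.01, 121.73], [-58.28, 71.71], [-173.87, 95.51], [-174.79, -0.11], [-173.66, 173.66]. Speed limits (degrees/s): [136.94, 136.94, 172.46, 180, 180, 180].

## Interface

Orientations are given as [roll, pitch, yaw] about the fixed x, y, z axes, in that order (R = Rz(yaw) Ry(pitch) Rx(roll)).
In Python, from plant import ctrl gives the robot as it stands.
- The arm moves only by the shell command python3 -m inch 'ROWS'. ROWS is JSON, one flat list of numbers, 7 for each row, row after row: the closure, from 0 (fully open) to 1 (shut), then the shift along the tool's x, y, z in mm, then the turn, a rotation vector about the tool's x, y, z in degrees. In form: [hand, x, y, z, wx, wy, wz, hand, x, y, z, wx, wy, wz, ...]. A call has 1 to 5 rows; each row is the pose to reach, as a shift and turn from the pose commanded when the call began, along the tool's axes at that moment; what a row does not reach only later rows make up. A row lasts 1/10 s, in which the tool goes at most 50 mm and 8.59 degrees, less where a joint would pass 70% of its speed; a pose out of reach is approached as far as the arm can. A call with a gripper value outside its range is refused whole. The fingers move at their own pace and stop on an object; the grip force is fixed at half the most. Time passes only in rows, so rows that repeat a pose let the fingers close. It gives the time, the measured TCP pose, the force, the opening and the grip force at its end, in the units of the state.
- ctrl.get_obs(): the state, without advancing time (a new reading comes with each control period).
- ctrl.snapshot(name): name is "side" or "top"; returns a dict with "frame" (480x640x3 uint8, red, green, blue), "K" (3x3 intrinsics, pixels), "R" (3x3) and "t" (3): a world point X has camera coordinates R X + t. Camera axes: x right, y down, z forward; pixel columns grow to the right and rows downward; lengths in m; the calibration is good to about 2 mm. A picture is of the moment at which its call begins. There is no depth.
- ctrl.close_job(): hands the job in; it is judged then, once.
Trained networks look in a picture, given as the dict that the camera call returned (one of the last four; its "shot" number tells which), for a name from the list of things; names that differ only in an ending like _2 or _b are one class to them, and where a whole thing is asked for, a point or a joint stands for the part that bears it (a point fixed in the world has none). Each returns a list of dicts, best first, with "p" (0 to 1); they miss things now and then, are a little off and sometimes report something else, mostly with a low value. They report only what shows in the picture. A call takes as long as a camera call. They do not tell look-alikes from the thing itself.
- ctrl.recognise(picture, thing): "location" ([x, y, z] in m, in world coordinates, good to about 4 mm: the middle of the surface that is visible of it).
- ctrl.trace(picture, thing): "pixels" (480x640 bool, what is visible of it).
- ctrl.mark_of(picture, thing): "location" ([x, y, z] in m, in world coordinates, good to about 4 mm: a listed point, or the origin of a listed thing).
The state is a dict: "clock": time; "joint_pos": joint angles; "qvel": joint speeds; "tau": joint torques, N m; "tool_pos": TCP position; "orientation": TCP orientation; "force": force on the tool from outside, world axes, zero at the start; "moment": the same for the moment, N m; "opening": finger opening in m; "gripper_force": force on a finger pad.
Only numpy, scipy, OpenCV 4.12 (cv2) and the standard library are available. Lean on these libraries where they do the work, as an engineer would, in place of code of your own. Each camera call takes 0.05 s, during which the arm holds its last target. There are 200 camera calls.

## Working session

There is one attempt and no reset: what is moved stays moved. The work goes in short steps, Python scripts to look and compute and a shell command to move; the robot and the scene stay as the last step left them, time stands still between calls to the robot, and variables do not carry over. Pictures are saved under pics/ and viewed, at most 10 in all, crops included, and the job is handed in when it is done.

```bash
mkdir -p pics; ls; cat > look.py <<'E'
from plant import ctrl
import cv2, numpy as np
def save(s,n): cv2.imwrite(f"pics/{n}.png", s["frame"][:,:,::-1])
E
python3 - <<'E'
from look import *
o=ctrl.get_obs(); print(o)
for c in ("top","side"):
    s=ctrl.snapshot(c); save(s,c+"0")
    for n in ("tweezers_grip","tip_left","tip_right","tweezers","rest","gauge","line_a","line_b"):
        print(c,n,[(round(d["p"],2),np.round(d["location"],3).tolist()) for d in ctrl.mark_of(s,n)][:5])
E
```

```text
pics
{'clock': 0.0, 'joint_pos': array([-4.81791945e+01,  2.05913196e+01,  6.32784023e-01, -2.06780076e-02,
       -7.01333027e+01, -1.65051998e+01]), 'qvel': array([-0.09629838,  0.02482477, -0.00420637, -0.02655442, -0.0055058 ,
       -0.04063762]), 'tau': array([ 6.81620240e-04, -5.82713270e+01,  2.93075609e+01,  6.99726373e+00,
        7.39057374e-03, -2.01829639e-04]), 'tool_pos': array([ 0.28853277, -0.61000993,  0.40371446]), 'orientation': array([ 1.79906423e+02, -7.45660712e-03, -1.54691431e+02]), 'force': array([ 0.06078424, -0.67604578, -0.53733765]), 'moment': array([ 0.01613558, -0.0140042 ,  0.01838526]), 'gripper_force': 0.0, 'opening': 0.08718947361699969}
top tweezers_grip [(0.66, [0.546, 0.21, 0.039])]
top tip_left [(0.79, [0.621, 0.207, 0.039])]
top tip_right [(0.64, [0.598, 0.159, 0.036])]
top tweezers [(0.83, [0.536, 0.209, 0.034]), (0.49, [0.487, 0.452, -0.003])]
top rest [(0.73, [0.608, -0.151, 0.045]), (0.69, [0.535, 0.206, -0.002]), (0.54, [0.521, -0.012, 0.001])]
top gauge [(0.89, [0.645, -0.279, 0.0]), (0.87, [0.541, -0.26, -0.002]), (0.84, [0.612, -0.164,
[... 418 characters left out ...]
2, [0.617, 0.204, 0.04]), (0.52, [0.442, -0.015, -0.002])]
side tip_right [(0.71, [0.603, 0.157, 0.036])]
side tweezers [(0.91, [0.54, 0.211, 0.036]), (0.25, [0.528, 0.208, 0.002])]
side rest [(0.88, [0.526, 0.208, 0.001])]
side gauge [(0.92, [0.543, -0.261, 0.004]), (0.76, [0.642, -0.279, 0.001]), (0.66, [0.612, -0.163, 0.001]), (0.21, [0.527, 0.208, 0.003])]
side line_a [(0.97, [0.609, -0.152, 0.04]), (0.86, [0.645, -0.269, 0.03]), (0.74, [0.611, -0.164, 0.004]), (0.69, [0.65, -0.28, 0.026]), (0.65, [0.542, -0.269, 0.027])]
side line_b [(0.97, [0.609, -0.152, 0.04]), (0.86, [0.645, -0.269, 0.03]), (0.74, [0.611, -0.164, 0.004]), (0.69, [0.65, -0.28, 0.026]), (0.65, [0.542, -0.269, 0.027])]
```

View pics/top0.png

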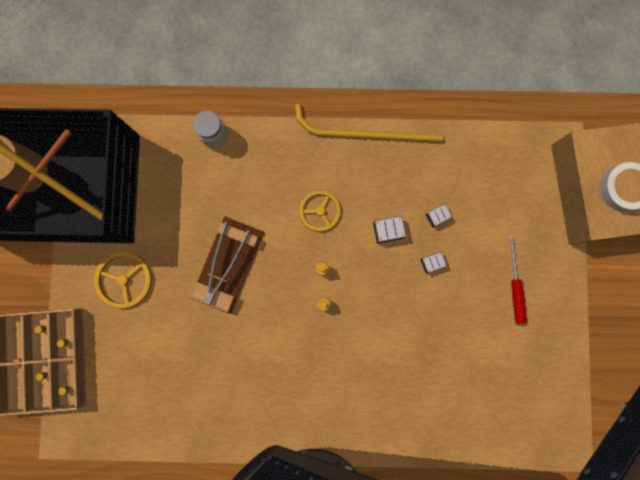

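View pics/side0.png

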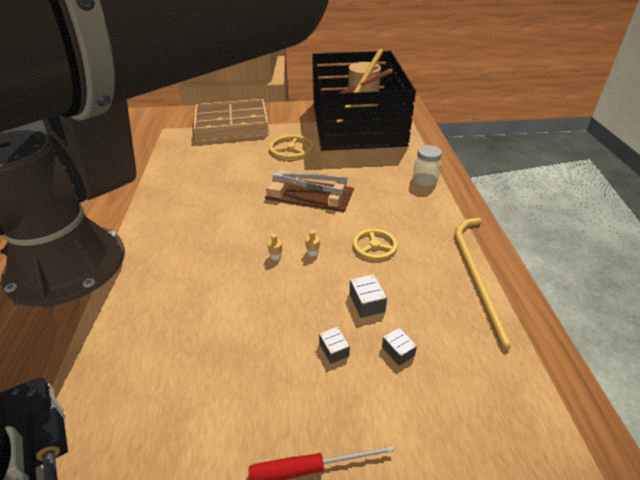

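The top view shows the open tweezers at about (228,262), with the tips towards the upper right. The largest gauge is at (390,230) and the two small ones are at (440,215) and (434,263). The side view agrees. Next I'll refine the axes.

```bash
cat >> look.py <<'E'
def toplane(s,px,z):
    K,R,t=s["K"],s["R"],s["t"]; C=-R.T@t
    d=(R.T@np.linalg.inv(K)@np.c_[px,np.ones(len(px))].T).T
    return C+d*((z-C[2])/d[:,2])[:,None]
def marks(s,n,k=1): return [(round(d["p"],2),np.round(d["location"],3).tolist()) for d in ctrl.mark_of(s,n)][:k]
def gauge(s):
    K,R,t=s["K"],s["R"],s["t"]; p=K@(R@np.array([.612,-.164,.04])+t); u,v=(p[:2]/p[2])
    f=s["frame"].astype(int); m=(f.min(2)>140).astype(np.uint8)
    yy,xx=np.mgrid[:480,:640]; m[(abs(xx-u)>45)|(abs(yy-v)>45)]=0
    m=cv2.morphologyEx(m,cv2.MORPH_CLOSE,np.ones((5,5)))
    c=max(cv2.findContours(m,0,2)[0],key=cv2.contourArea)[:,0].astype(float)
    w=toplane(s,c,.04)[:,:2]*1000
    return cv2.minAreaRect(w.astype(np.float32))
E
python3 - <<'E'
from look import *
for c in ("top","side"):
    s=ctrl.snapshot(c)
    print(c,gauge(s))
    for d in ctrl.trace(s,"tweezers")[:1]:
        m=d["pixels"]; yy,xx=np.nonzero(m); w=toplane(s,np.c_[xx,yy].astype(float),.046)[:,:2]
        print(d["p"],len(w),cv2.minAreaRect((w*1000).astype(np.float32)))
        q=w-w.mean(0); e=np.linalg.svd(q,full_matrices=0)[2][0]; print(w.mean(0),np.degrees(np.arctan2(e[1],e[0])))
    for n in ("tweezers_grip","tip_left","tip_right","tweezers","rest"): print(n,marks(s,n,3))
s=ctrl.snapshot("top"); f=s["frame"]
a=cv2.resize(f[200:330,180:280],None,fx=4,fy=4,interpolation=2); b=cv2.resize(f[200:265,365:415],None,fx=8,fy=8,interpolation=2)
cv2.imwrite("pics/crop1.png",np.hstack([a,b])[:,:800,::-1])
E
```

```text
top ((610.6824951171875, -162.0684814453125), (44.385868072509766, 59.110565185546875), 12.461607933044434)
0.82 331 ((519.166259765625, 209.21949768066406), (58.636112213134766, 184.27447509765625), 73.46051025390625)
[0.50517407 0.21794938] 158.68978601668047
tweezers_grip [(0.88, [0.545, 0.21, 0.038])]
tip_left [(0.45, [0.617, 0.204, 0.04]), (0.33, [0.487, 0.448, -0.003])]
tip_right [(0.67, [0.602, 0.155, 0.038])]
tweezers [(0.72, [0.536, 0.208, 0.037]), (0.19, [0.547, 0.208, 0.039])]
rest [(0.92, [0.533, 0.212, 0.0]), (0.44, [0.488, 0.45, -0.004])]
side ((613.4705200195312, -160.994384765625), (48.44169235229492, 63.82439041137695), 12.47226619720459)
0.56 765 ((521.8876342773438, 208.24229431152344), (75.4478530883789, 185.400146484375), 68.91838073730469)
[0.52754175 0.20556617] -20.399092057910767
tweezers_grip [(0.64, [0.546, 0.206, 0.037])]
tip_left [(0.65, [0.616, 0.208, 0.043])]
tip_right [(0.75, [0.607, 0.161, 0.036]), (0.35, [0.611, -0.168, 0.037]), (0.3, [0.655, -0.002, 0.003])]
tweezers [(0.62, [0.537, 0.211, 0.034])]
rest [(0.89, [0.53, 0.208, 0.002]), (0.6, [0.506, -0.452, -0.001]), (0.32, [0.537, 0.213, 0.037])]
```

View pics/crop1.png

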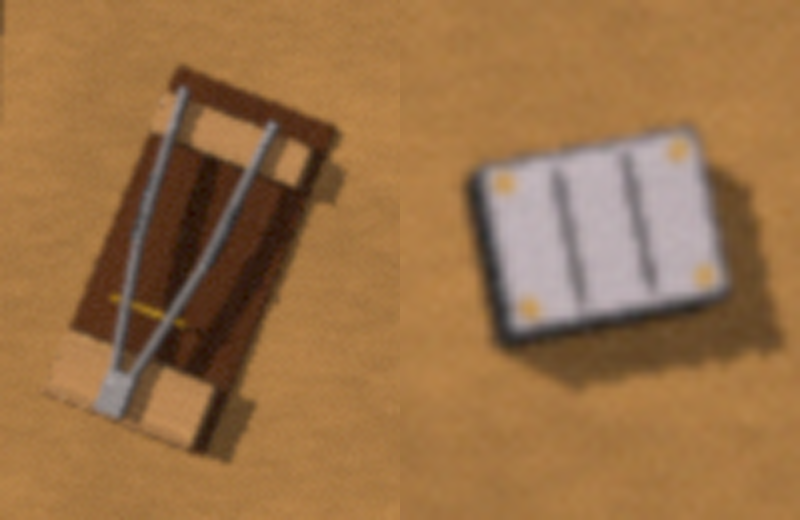

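```bash
python3 - <<'E'
from look import *
s=ctrl.snapshot("top")
A=np.array([[182,92],[273,127],[113,393]])/4+[180,200]-.4
B=(np.array([[560,170],[580,305],[627,155],[652,290]])-[400,0])/8+[365,200]-.45
w=toplane(s,A,.046)[:,:2]; print(w.round(4)); d=(w[0]+w[1])/2-w[2]; print(np.linalg.norm(d),np.degrees(np.arctan2(d[1],d[0])), (w[0]+w[1])/2-.07*d/np.linalg.norm(d), np.linalg.norm(w[0]-w[1]))
l=toplane(s,B,.04)[:,:2]; print(l.round(4), l.mean(0)); 
for i in (0,2): e=l[i]-l[i+1]; print(np.degrees(np.arctan2(e[1],e[0])))
o=ctrl.get_obs(); print(o["tool_pos"],o["orientation"],o["clock"])
E
```

```text
[[0.6155 0.209 ]
 [0.5967 0.1572]
 [0.4465 0.2411]]
0.16978526538416416 -19.980752988905472 [0.54028839 0.20703188] 0.05516420659311466
[[ 0.6272 -0.1498]
 [ 0.5891 -0.1557]
 [ 0.6319 -0.1686]
 [ 0.5937 -0.1759]] [ 0.61047374 -0.16250851]
8.79872513865094
10.761066546276746
[ 0.28858526 -0.61018167  0.40465287] [ 1.79998309e+02 -3.60483421e-03 -1.54684719e+02] 1.7
```

```bash
cat >> look.py <<'E'
from scipy.spatial.transform import Rotation as Ro
def delta(pos,yaw):
    o=ctrl.get_obs(); R0=Ro.from_euler("xyz",o["orientation"],degrees=True)
    R1=Ro.from_euler("xyz",[180,0,yaw],degrees=True)
    print("t",round(o["clock"],2),"shift mm",(R0.inv().apply(np.array(pos)-o["tool_pos"])*1000).round(1),"turn",(R0.inv()*R1).as_rotvec(degrees=True).round(1),"open",o["opening"],"gf",o["gripper_force"])
E
python3 -m inch '[0,-581,630,105,0,0,-134, 0,-581,630,105,0,0,-134, 0,-581,630,105,0,0,-134, 0,-581,630,105,0,0,-134, 0,-581,630,105,0,0,-134]'
python3 -c "
from look import *
delta([.544,.208,.30],-20.7)"
```

```text
clock: 2.2
tool_pos: [0.3628, -0.3716, 0.3742]
orientation: [-180.0, -0.0, -111.4]
force: [1.3, -0.1, 0.5]
opening: 0.0873
gripper_force: 0.0
t 2.2 shift mm [-605.8   42.6   74.1] turn [ -0.   -0.  -90.7] open 0.08729344521654069 gf 0.0
```

```bash

python3 -m inch '[0,-606,43,74,0,0,-91, 0,-606,43,74,0,0,-91, 0,-606,43,74,0,0,-91, 0,-606,43,74,0,0,-91, 0,-606,43,74,0,0,-91]'
python3 -c "
from look import *
delta([.544,.208,.30],-20.7)"
```

```text
clock: 2.7
tool_pos: [0.4381, -0.1349, 0.3444]
orientation: [-179.9, -0.0, -68.4]
force: [1.9, -1.0, -0.1]
opening: 0.0878
gripper_force: 0.0
t 2.7 shift mm [-279.8 -224.8   44.5] turn [ -0.1  -0.1 -47.7] open 0.08779860144642489 gf 0.0
```

```bash

python3 -m inch '[0,-280,-225,44,0,0,-47.7, 0,-280,-225,44,0,0,-47.7, 0,-280,-225,44,0,0,-47.7, 0,-280,-225,44,0,0,-47.7, 0,-280,-225,44,0,0,-47.7]'
python3 -c "
from look import *
delta([.544,.208,.30],-20.7)"
```

```text
clock: 3.2
tool_pos: [0.5129, 0.102, 0.3138]
orientation: [-180.0, -0.0, -25.4]
force: [1.1, -0.9, -0.5]
opening: 0.0877
gripper_force: 0.0
t 3.2 shift mm [ -17.3 -109.1   13.9] turn [-0.  -0.  -4.7] open 0.08766918631008178 gf 0.0
```

```bash

python3 -m inch '[0,-17,-109,44,0,0,-4.7, 0,-17,-109,54,0,0,-4.7, 0,-17,-109,64,0,0,-4.7, 0,-17,-109,64,0,0,-4.7, 0,-17,-109,64,0,0,-4.7]'
python3 -c "
from look import *
delta([.544,.208,.198],-20.7)
s=ctrl.snapshot('side'); save(s,'s1'); s2=ctrl.snapshot('top')
b=cv2.resize(s['frame'][120:240,230:390],None,fx=5,fy=5,interpolation=2); cv2.imwrite('pics/s1c.png',b[:,:,::-1])
for q in (s,s2):
  for n in ('tweezers_grip','tip_left','tip_right'): print(n,marks(q,n))"
```

```text
clock: 3.7
tool_pos: [0.5446, 0.2056, 0.249]
orientation: [179.9, 0.0, -21.0]
force: [0.3, -0.0, 0.8]
opening: 0.0874
gripper_force: 0.0
t 3.7 shift mm [-1.4 -2.1 51. ] turn [ 0.1  0.  -0.3] open 0.08735206044186329 gf 0.0
tweezers_grip [(0.75, [0.544, 0.206, 0.04])]
tip_left [(0.62, [0.528, 0.209, 0.001])]
tip_right [(0.9, [0.603, 0.16, 0.036])]
tweezers_grip [(0.83, [0.548, 0.209, 0.037])]
tip_left [(0.43, [0.619, 0.206, 0.041])]
tip_right [(0.66, [0.439, -0.011, 0.001])]
```

View pics/s1c.png

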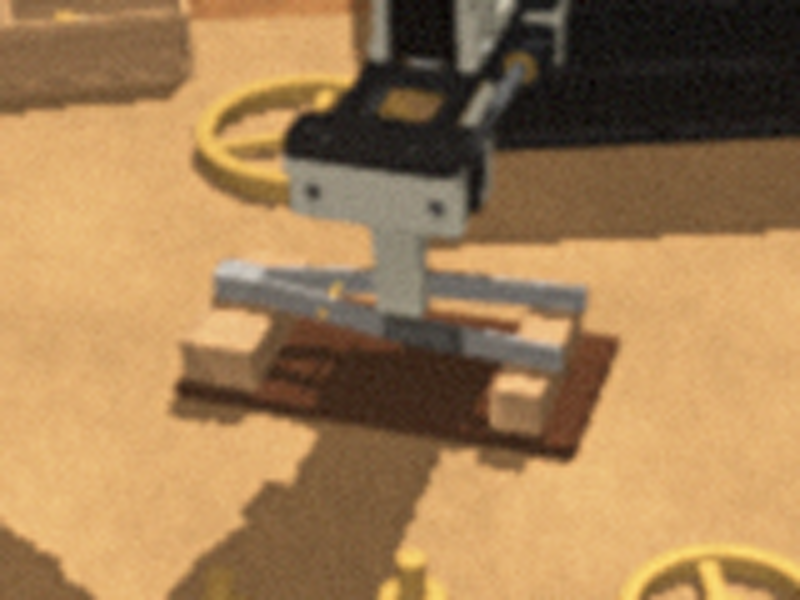

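The finger sits over the dark grip face at crop (420,325) and the fingers straddle both prongs, so I'll descend.

```bash

python3 -m inch '[0,-1.4,-2,20,0,0,0, 0,-1.4,-2,40,0,0,0, 0,-1.4,-2,51,0,0,0, 0.3,-1.4,-2,51,0,0,0, 0.35,-1.4,-2,51,0,0,0]'
python3 -m inch '[0.42,0,0,0,0,0,0, 0.48,0,0,0,0,0,0, 0.48,0,0,0,0,0,0, 0.48,0,0,0,0,0,0]'
python3 -c "
from look import *
delta([.544,.208,.198],-20.7)
s=ctrl.snapshot('side'); save(s,'s2')
b=cv2.resize(s['frame'][120:240,230:390],None,fx=5,fy=5,interpolation=2); cv2.imwrite('pics/s2c.png',b[:,:,::-1])"
```

```text
clock: 4.6
tool_pos: [0.5444, 0.2077, 0.199]
orientation: [180.0, -0.0, -21.1]
force: [0.4, 0.6, 0.3]
opening: 0.0768
gripper_force: 0.0
clock: 5.0
tool_pos: [0.5444, 0.2078, 0.1992]
orientation: [-180.0, -0.0, -21.1]
force: [0.0, -0.6, 2.1]
opening: 0.0478
gripper_force: 6.7
t 5.0 shift mm [-0.4 -0.1  1.2] turn [-0.  -0.  -0.4] open 0.047784112649420306 gf 6.663646063534543
```

View pics/s2c.png

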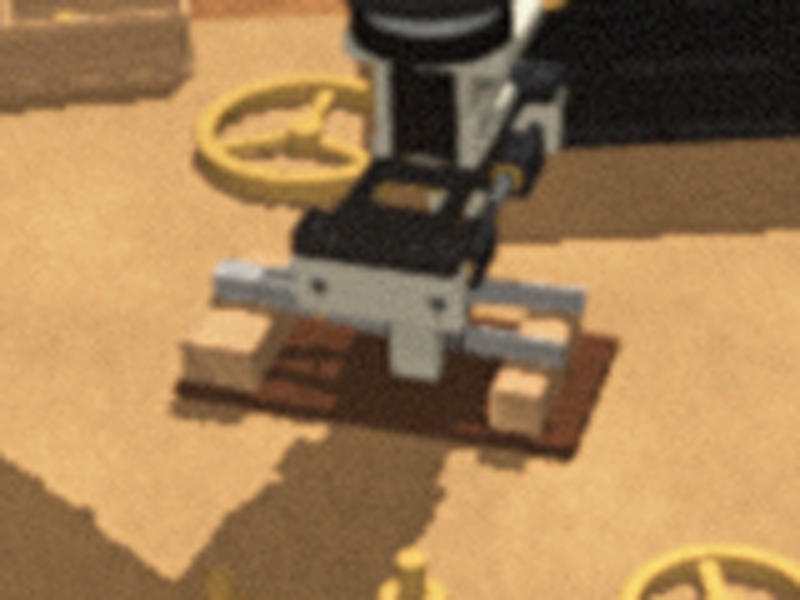

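```bash

python3 -m inch '[0.5,0,0,0,0,0,0, 0.54,0,0,0,0,0,0, 0.57,0,0,0,0,0,0, 0.57,0,0,0,0,0,0,0.57,0,0,0,0,0,0]'
python3 -m inch '[0.6,0,0,0,0,0,0, 0.61,0,0,0,0,0,0, 0.61,0,0,0,0,0,0, 0.61,0,0,0,0,0,0,0.61,0,0,0,0,0,0]'
```

```text
clock: 5.55
tool_pos: [0.5445, 0.2078, 0.1992]
orientation: [-180.0, -0.0, -21.1]
force: [0.2, -1.0, 6.4]
opening: 0.0382
gripper_force: 10.6
clock: 6.05
tool_pos: [0.5446, 0.2078, 0.1992]
orientation: [-179.9, -0.1, -21.1]
force: [1.0, -1.0, 5.4]
opening: 0.0346
gripper_force: 11.9
```

```bash

python3 -m inch '[0.63,0,0,0,0,0,0, 0.64,0,0,0,0,0,0, 0.64,0,0,0,0,0,0, 0.64,0,0,-5,0,0,0,0.64,0,0,-10,0,0,0]'
python3 -m inch '[0.64,0,0,-10,0,0,0, 0.64,0,0,-25,0,0,0, 0.64,0,0,-40,0,0,0, 0.64,0,0,-60,0,0,0,0.64,0,0,-70,0,0,0]'
python3 -c "
from look import *
s=ctrl.snapshot('side'); save(s,'s3')
b=cv2.resize(s['frame'][100:220,230:390],None,fx=5,fy=5,interpolation=2); cv2.imwrite('pics/s3c.png',b[:,:,::-1])
for n in ('tweezers_grip','tip_left','tip_right','tweezers'): print(n,marks(s,n))
s=ctrl.snapshot('top')
for n in ('tweezers_grip','tip_left','tip_right','tweezers'): print(n,marks(s,n))
delta([.544,.208,.272],-20.7)"
```

```text
clock: 6.55
tool_pos: [0.5438, 0.2074, 0.2084]
orientation: [179.9, 0.1, -21.1]
force: [0.4, 0.2, -0.4]
opening: 0.0321
gripper_force: 10.9
clock: 7.05
tool_pos: [0.5444, 0.2078, 0.2808]
orientation: [-179.9, -0.1, -21.1]
force: [-0.1, 0.4, -0.7]
opening: 0.0317
gripper_force: 10.9
tweezers_grip [(0.68, [0.544, 0.203, 0.12])]
tip_left [(0.49, [0.611, 0.193, 0.121])]
tip_right [(0.58, [0.612, 0.177, 0.116])]
tweezers [(0.68, [0.532, 0.213, 0.115])]
tweezers_grip []
tip_left [(0.65, [0.613, 0.194, 0.121])]
tip_right [(0.46, [0.606, 0.17, 0.117])]
tweezers []
t 7.55 shift mm [-0.2 -0.4  5.9] turn [ 0.1  0.  -0.4] open 0.03136323935573765 gf 10.90385690331459
```

View pics/s3c.png

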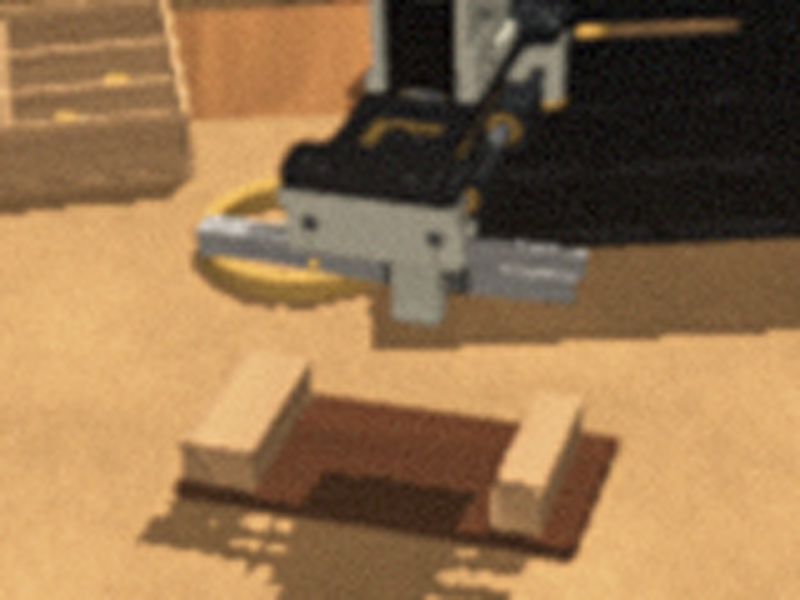

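Lifted and level, with a gap of about 20 mm. Next is the carry towards the gauge.

```bash

python3 -c "
from look import *
delta([.543,-.175,.27],11)"
```

```text
t 7.55 shift mm [136.6 357.4   8.2] turn [  0.1   0.1 -32.1] open 0.03136323935573765 gf 10.90385690331459
```

```bash

python3 -m inch '[0.64,4,11,0,0,0,-1, 0.64,13,34,0,0,0,-3, 0.64,25,66,2,0,0,-6, 0.64,38,100,4,0,0,-9, 0.64,51,134,4,0,0,-12]'
python3 -c "
from look import *
delta([.543,-.175,.27],11)"
```

```text
clock: 8.05
tool_pos: [0.5432, 0.0632, 0.2741]
orientation: [180.0, 0.0, -8.9]
force: [0.8, -1.1, -1.2]
opening: 0.0318
gripper_force: 10.9
t 8.05 shift mm [ 36.6 235.3   4.2] turn [  0.    0.1 -19.9] open 0.03179918565269029 gf 10.905821621418
```

```bash

python3 -m inch '[0.64,6,35,2,0,0,-3, 0.64,11,70,4,0,0,-6, 0.64,17,105,4,0,0,-9, 0.64,22,140,4,0,0,-12, 0.64,27,170,4,0,0,-15]'
python3 -c "
from look import *
delta([.543,-.175,.27],11)"
```

```text
clock: 8.55
tool_pos: [0.5431, -0.1095, 0.2704]
orientation: [-180.0, 0.0, 6.0]
force: [0.7, 0.8, -1.5]
opening: 0.0316
gripper_force: 10.9
t 8.55 shift mm [-7.  65.1  0.4] turn [-0.  0. -5.] open 0.03160215907051974 gf 10.905617326498032
```

```bash

python3 -m inch '[0.64,-3,25,0,0,0,-2, 0.64,-5,45,4,0,0,-4, 0.64,-7,60,10,0,0,-5, 0.64,-7,65,18,0,0,-5, 0.64,-7,65,20,0,0,-5]'
python3 -m inch '[0.64,0,0,0,0,0,0, 0.64,0,0,0,0,0,0]'
python3 -c "
from look import *
delta([.543,-.175,.22],11)
for c in ('top','side'):
  s=ctrl.snapshot(c); save(s,c+'4'); print(gauge(s) if 0 else '')
  for n in ('tip_left','tip_right','tweezers_grip'): print(c,n,marks(s,n,2))
  p=s['K']@(s['R']@np.array([.6,-.165,.06])+s['t']); u,v=(p[:2]/p[2]).astype(int)
  b=cv2.resize(s['frame'][v-50:v+50,u-33:u+33],None,fx=6,fy=6,interpolation=2); cv2.imwrite(f'pics/{c}4c.png',b[:,:,::-1]); print(u,v)
a=np.hstack([cv2.imread('pics/top4c.png'),cv2.imread('pics/side4c.png')]); cv2.imwrite('pics/c4.png',a)
"
```

```text
clock: 9.05
tool_pos: [0.5428, -0.1737, 0.2493]
orientation: [-180.0, 0.1, 10.8]
force: [-0.6, 0.5, -0.8]
opening: 0.0318
gripper_force: 10.9
clock: 9.25
tool_pos: [0.5434, -0.1726, 0.2507]
orientation: [180.0, -0.0, 11.0]
force: [0.2, 0.1, -1.0]
opening: 0.0316
gripper_force: 10.9
t 9.25 shift mm [-0.8  2.3 30.7] turn [ 0. -0. -0.] open 0.031617240286911825 gf 10.904038846492767

top tip_left []
top tip_right []
top tweezers_grip []
392 231

side tip_left [(0.56, [0.652, 0.0, 0.003])]
side tip_right []
side tweezers_grip [(0.96, [0.545, -0.174, 0.09])]
361 282
```

View pics/c4.png

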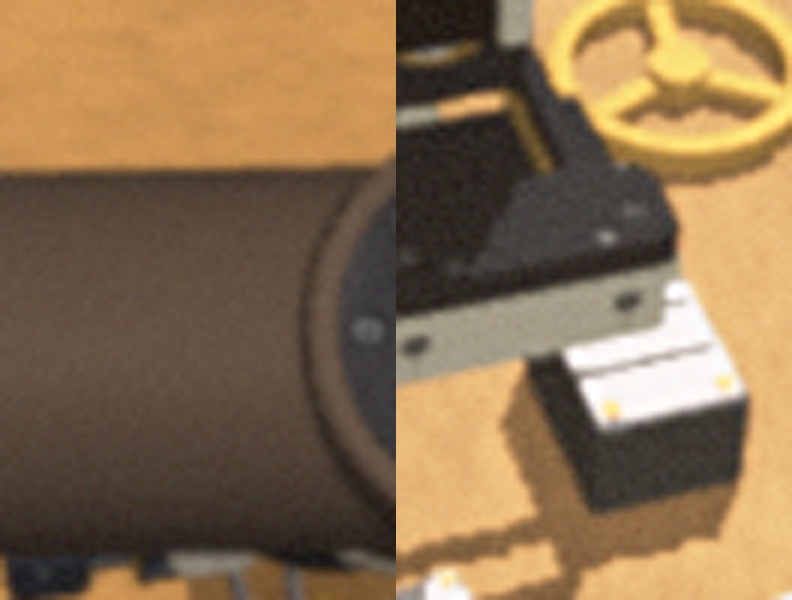

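The top view is blocked by the arm. The side view shows the gripper well clear of the gauge, with one line at crop (640,360). I'll lower now.

```bash

python3 -m inch '[0.64,-1,1,8,0,0,0, 0.64,-1,2,18,0,0,0, 0.64,-1,2,26,0,0,0, 0.64,-1,2,30,0,0,0, 0.64,-1,2,30,0,0,0]'
python3 -c "
from look import *
delta([.543,-.175,.22],11)
s=ctrl.snapshot('side'); save(s,'s5')
for n in ('tip_left','tip_right','tweezers_grip','line_a'): print(n,marks(s,n,2))
b=cv2.resize(s['frame'][230:330,320:420],None,fx=6,fy=6,interpolation=2)
for x,y,z in [(.5434,-.1748,.22)]:
  c,q=np.cos(np.radians(11)),np.sin(np.radians(11))
  for sg in (1,-1):
    X=np.array([x+.07*c-sg*.01*q,y+.07*q+sg*.01*c,.067]); p=s['K']@(s['R']@X+s['t']); u,v=p[:2]/p[2]; print('tip',sg,X,u,v)
    cv2.circle(b,(int((u-320+.5)*6),int((v-230+.5)*6)),4,(255,0,0),1)
cv2.imwrite('pics/s5c.png',b[:,:,::-1])
"
```

```text
clock: 10.15
tool_pos: [0.5423, -0.1754, 0.2195]
orientation: [-180.0, 0.1, 10.9]
force: [0.2, -1.2, -0.7]
opening: 0.0317
gripper_force: 10.9
t 10.15 shift mm [ 0.8 -0.3 -0.5] turn [-0.   0.1 -0.1] open 0.03174916689251295 gf 10.90384528040886
tip_left []
tip_right [(0.43, [0.528, 0.21, 0.003]), (0.29, [0.614, -0.163, 0.002])]
tweezers_grip [(0.87, [0.542, -0.172, 0.058]), (0.39, [0.506, -0.453, 0.001])]
line_a [(0.92, [0.644, -0.268, 0.032]), (0.77, [0.651, -0.283, 0.026])]
tip 1 [ 0.61020581 -0.1516271   0.067     ] 366.36728289992516 273.7472129860252
tip -1 [ 0.61402199 -0.17125964  0.067     ] 370.2124056230947 281.3316428137146
```

View pics/s5c.png

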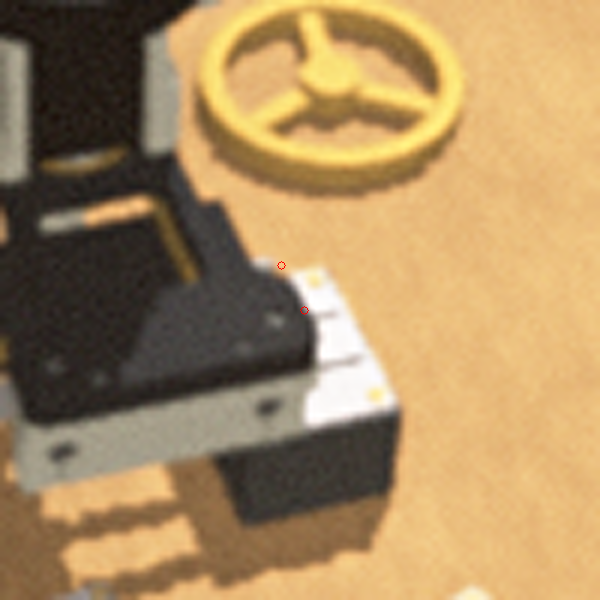

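The tips are hidden behind the gripper body, as the projection (red circles) predicts. The line ends are visible at crop (335,315) and (360,358), so I'll check those against the pose and then hold.

```bash

python3 -m inch '[0.64,0,0,0,0,0,0, 0.64,0,0,0,0,0,0, 0.64,0,0,0,0,0,0, 0.64,0,0,0,0,0,0, 0.64,0,0,0,0,0,0]'
python3 -c "
from look import *
s=ctrl.snapshot('side'); o=ctrl.get_obs()
w=toplane(s,np.array([[335,315],[360,358]])/6+[319.5,229.5],.04)
R=Ro.from_euler('z',11,degrees=True); tip=o['tool_pos']+R.apply([.07,0,-.16]); print(tip, R.inv().apply(w-tip)*1000)
f=s['frame']; b=cv2.resize(f[250:310,350:410],None,fx=10,fy=10,interpolation=2); cv2.imwrite('pics/s6.png',b[:,:,::-1])
"
```

```text
clock: 10.9
tool_pos: [0.5426, -0.1754, 0.2207]
orientation: [-180.0, -0.0, 10.9]
force: [0.3, 0.6, -1.1]
opening: 0.0317
gripper_force: 10.9
[ 0.61128208 -0.16200978  0.06066578] [[ 20.32773487  10.45582257 -20.6657789 ]
 [ 21.12258492  -8.80569288 -20.6657789 ]]
```

The line ends lie at x ≈ +20 mm and y = +10.5 / −8.8 mm from the tip midpoint, which matches ideal placement to within 1 mm. I'll hold a second more and hand in.

```bash

python3 -m inch '[0.64,0,0,0,0,0,0, 0.64,0,0,0,0,0,0, 0.64,0,0,0,0,0,0, 0.64,0,0,0,0,0,0, 0.64,0,0,0,0,0,0]'
python3 -m inch '[0.64,0,0,0,0,0,0, 0.64,0,0,0,0,0,0, 0.64,0,0,0,0,0,0, 0.64,0,0,0,0,0,0, 0.64,0,0,0,0,0,0]'
python3 -c "
from plant import ctrl
print(ctrl.close_job())"
```

```text
clock: 11.45
tool_pos: [0.5426, -0.1754, 0.2207]
orientation: [180.0, -0.0, 10.9]
force: [-0.6, -0.4, -0.8]
opening: 0.0316
gripper_force: 10.9
clock: 11.95
tool_pos: [0.5426, -0.1754, 0.2206]
orientation: [-180.0, -0.0, 10.9]
force: [0.3, -0.4, 0.1]
opening: 0.0316
gripper_force: 10.9
the job is handed in; nothing more can be done
None
```

I handed the job in with the tweezers still gripped over the largest gauge, at a tip gap of about 19–20 mm and with their underside about 14 mm above the plate; no verdict came back, and because the gripper hid the tips at the end, their position over the lines is worked out from the arm's pose.

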